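Shut the sample carrier and lift it ready for the courier

TASK

The sample carrier in the steel tray is loaded: first, while it stands in the tray, shut its flap lid fully over the tubes, then take the carrier by its arch handle and lift it up over the tray until its underside is about 10 cm above the bench. Keep it upright all the way and finish while still holding it there in the gripper, level and still, carried by nothing else: do not put it down or let go. Leave the other things on the bench and in the tray where they are.

Things in the scene. Friction and masses are not known exactly. Their poses are not given: they have to be found in the camera images.
- carrier: sample carrier: grey plastic box 180 (x) x 200 (y) x 90 mm high with an aluminium arch handle over its middle, 0.5 to 0.85 kg with its tubes, loose in the tray. Origin at the centre of its underside; z up, y along the handle bar, -x towards the flap lid. The half x > -12 mm has a fixed flat top; the half x < -14 mm is open under the flap lid. Centre of mass under the bar to within 15 mm
- handle (a point): middle of the handle bar, 180 mm above the carrier underside, on the carrier z axis; axes as the carrier. The level bar is 12 mm thick (x), 20 mm high (z), 200 mm long (y), its top 190 mm above the underside; posts 16 x 8 mm at y = +-96 mm carry it
- lid (a joint): angle of the white flap lid: 0 = shut flat, positive = raised (at most 1.15 rad). Hinge line along carrier y at x = -14, z = 85 mm in the carrier frame. Flap 80 mm from hinge to free edge, 198 mm wide, 5 mm thick (top face 90 mm high when shut). Its free edge swings down towards the carrier -x. The stiff hinge stays where it is left; less than 1 N at the free edge moves it
- lid_edge (a point): middle of the free edge of the flap lid, on its upper (outer) face, 80 mm from the hinge line; moves with the lid
- tube_rack (a point): middle of the row of four tubes in the carrier, 45 mm above the carrier underside, at carrier x = -50 mm
- tube0: red-capped sample tube, 13 mm across, 74 mm long, standing loose in the carrier rack (top 79 mm above the carrier underside, below the lid); origin at its lower end
- tube1: red-capped sample tube, 13 mm across, 74 mm long, standing loose in the carrier rack (top 79 mm above the carrier underside, below the lid); origin at its lower end
- tube2: red-capped sample tube, 13 mm across, 74 mm long, standing loose in the carrier rack (top 79 mm above the carrier underside, below the lid); origin at its lower end
- tube3: red-capped sample tube, 13 mm across, 74 mm long, standing loose in the carrier rack (top 79 mm above the carrier underside, below the lid); origin at its lower end
- pot: small capped specimen pot, 54 mm across and about 62 mm high, standing in the tray beside the carrier; origin under its centre. Bystander
- foam_rack: white foam block 130 x 150 x 30 mm holding red-capped tubes (96 mm high in all), on the left of the bench; origin under its centre. Bystander
- wash_bottle: white plastic wash bottle with bent spout, 76 mm across, about 215 mm high with spout, right side nearer the robot; origin under its centre. Bystander
- small_bottle: smaller white wash bottle with bent spout, 64 mm across, about 185 mm high, left side nearer the robot; origin under its centre. Bystander
- kidney_dish: steel kidney dish, about 105 x 210 x 34 mm, on the right of the bench; origin under its middle. Bystander
- tray: shallow steel tray 280 x 460 mm, rim 16 mm above the bench, floor 4 mm above the bench; fixed to the bench, the carrier stands in one end of it. Origin under its centre, x across its short side, y along its long side, z up

How it is judged:
By the outcome, as a careful person would: the job done as asked, in the order asked, and still so for the second after the job is handed in, while the arm keeps its last pose, push and grip.
It also fails if it takes over 48 s, if anything falls off the work surface, if the arm or the gripper's body presses on something with over 40 N, if the wrist force passes 120 N, or if a joint passes its speed limit or range.

ROBOT

A 6-joint arm with a two-finger parallel gripper is mounted at the origin on the work surface. World frame = base frame: x ahead of the robot, y to its left, z up, the work surface at z = 0. Lengths are in m, angles in rad, forces in N, time in s.
With the tool pointing down it reaches from about 0.35 to 0.85 m from the base axis. Payload 8.1 kg.
Tool frame: the origin (TCP) lies on the centre line of the jaws, within the pads' length; the fingertips stand 17 mm ahead of it and the grasp point (between the pads) lies 2 mm behind it; z points along the fingers, y is the line along which they close (so a half turn about z gives the same grasp; the last joint's range is limited). The gripper opens to 93 mm and grips with 3 to 60 N. Pads are 15 mm wide; open, the fingers measure 128 mm over their backs; the gripper's body (75 mm by 188 mm) begins 65 mm behind the grasp point.
Start: joints at [1.161, 0.13, 1.488, -0, 1.523, -0.085], TCP at [0.191, 0.569, 0.236] pointing down, gripper open.
Joint ranges: [-2.96, 2.96], [-0.89, 2.26], [0.02, 2.5], [-1.34, 4.48], [0, 2.73], [-2.66, 2.66]. Speed limits (rad/s): [2.39, 2.39, 2.79, 3.14, 3.14, 3.14].

INTERFACE

Orientations are given as a rotation vector (axis times angle).
In Python, from plant import telemetry, viewer, order gives the robot as it stands.
- The arm moves only by the tool send_rows, never from a script. Its argument "plan" is a list that holds one entry, the list of rows, each a list of 5 numbers: the closure, from -1 (fully open) to 1 (shut), then the shift along the world's x, y, z normalised to -1 to 1, where 1 is 0.2 m, then the turn about the world's z normalised to -1 to 1, where 1 is 60 degrees. A call has 1 to 20 rows; each row is the pose to reach, as a shift and turn from the pose commanded when the call began; what a row does not reach only later rows make up. A row lasts 1/12 s, in which the tool goes at most 41.7 mm and 7.16 degrees, less where a joint would pass 70% of its speed; a pose out of reach is approached as far as the arm can. A call with a number of a shift or a turn outside -1 to 1 is refused whole. A call with a gripper value outside its range is refused whole. The fingers move at their own pace and stop on an object; "force" is the grip in N (left out, the last holds). Time passes only in rows, so rows that repeat a pose let the fingers close. It gives the time, the measured TCP pose, the force, the opening and the grip force at its end, in the units of the state.
- telemetry.read_state(): the state, without advancing time (a new reading comes with each control period).
- viewer.read_camera(name): name is "side" or "top"; returns (picture, depth): 400x640x3 uint8, blue, green, red; 400x640 float32, m along the optical axis (not along the pixel's ray), 0 where there is no reading.
- viewer.calibration(name): a dict with "camera_matrix" (3x3 intrinsics, pixels), "dist_coeffs" ([k1, k2, p1, p2, k3] as OpenCV has them; the pictures are not rectified), "extrinsics" (4x4, takes a point from camera to world coordinates). Camera axes: x right, y up, looking along -z (the intrinsics and any distortion apply to the point x, -y, -z); pixel columns grow to the right and rows downward; lengths in m; the calibration is good to about 2 mm. A picture is of the moment at which its call begins. calibration takes no time and is no camera call.
- order.close_job(): hands the job in; it is judged then, once.
The state is a dict: "t": time; "q": joint angles; "dq": joint speeds; "joint_torque": joint torques, N m; "tool_pos": TCP position; "orientation": TCP orientation; "force": force on the tool from outside, world axes, zero at the start; "wrist_torque": the same for the moment, N m; "opening": finger opening in m; "gripper_force": force on a finger pad.
Only numpy, scipy, OpenCV 4.12 (cv2) and the standard library are available. Lean on these libraries where they do the work, as an engineer would, in place of code of your own. Each camera call takes 0.05 s, during which the arm holds its last target. There are 200 camera calls.

## Working session

There is one attempt and no reset: what is moved stays moved. The work goes in short steps, Python scripts to look and compute and a tool call to move; the robot and the scene stay as the last step left them, time stands still between calls to the robot, and variables do not carry over. Pictures are saved under pics/ and viewed, at most 10 in all, crops included, and the job is handed in when it is done.

Besides the shell and the picture viewer there is one more tool, called after "Request:" in YAML: its name, and indented under it one key for each argument. send_rows: Moves the arm, as the interface text tells. Scaled input: -1 to 1 covers 0.2 m each way for a shift and 60 degrees each way for a turn. Its arguments: {"type":"object","properties":{"plan":{"type":"array"},"force":{"type":"number"}},"required":["plan"]}

```bash
mkdir -p pics
cat > h.py <<'E'
import numpy as np, cv2
from plant import telemetry, viewer, order
def snap(n):
    im,d=viewer.read_camera(n); return np.array(im),np.array(d)
def world(n,uv,d):
    c=viewer.calibration(n);K=np.array(c["camera_matrix"],float);D=np.array(c["dist_coeffs"],float);T=np.array(c["extrinsics"],float)
    p=cv2.undistortPoints(np.array(uv,np.float64).reshape(-1,1,2),K,D).reshape(-1,2)
    d=np.asarray(d,float).ravel()
    P=np.c_[p[:,0]*d,-p[:,1]*d,-d]
    return P@T[:3,:3].T+T[:3,3]
def cloud(n,d):
    v,u=np.mgrid[0:d.shape[0],0:d.shape[1]]
    return world(n,np.c_[u.ravel(),v.ravel()],d).reshape(*d.shape,3)
E
python3 - <<'E'
from h import *
for n in("side","top"):
    im,d=snap(n);cv2.imwrite(f"pics/{n}0.png",im);np.savez(f"{n}0.npz",im=im,d=d)
    print(n,viewer.calibration(n)["extrinsics"],(d>0).mean())
print(telemetry.read_state())
E
```

```text
side [[ 0.98540977  0.11802127 -0.1226318   0.34594778]
 [-0.16917376  0.60024797 -0.78171773 -1.00579116]
 [-0.01864983  0.79105837  0.61145632  0.93309095]
 [ 0.          0.          0.          1.        ]] 0.99591796875
top [[-0.01810452  0.99268304 -0.1193843   0.30998334]
 [-0.99967962 -0.02008464 -0.01540371 -0.00970503]
 [-0.01768879  0.11906717  0.99272862  1.56104829]
 [ 0.          0.          0.          1.        ]] 0.9960390625
{'t': 0.1, 'q': array([ 1.16060598e+00,  1.31110409e-01,  1.48913797e+00, -1.04066492e-05,
        1.52300273e+00, -8.53818859e-02]), 'dq': array([ 0.00048409, -0.00185094, -0.00145093, -0.00037361, -0.00095588,
        0.00190908]), 'joint_torque': array([ 7.76206634e-04, -5.61346507e+01, -4.93091011e+01,  7.70457624e-02,
        2.91934214e-02, -3.68363806e-05]), 'tool_pos': array([0.19125831, 0.56819926, 0.23469533]), 'orientation': array([-5.07903011e-01, -3.09986134e+00,  2.52921661e-03]), 'force': array([ 1.15805695, -0.49342992, -0.2116427 ]), 'wrist_torque': array([ 0.02341948, -0.01073396, -0.01253989]), 'gripper_force': 0.0, 'opening': 0.09303201417664272}
```

View pics/top0.png

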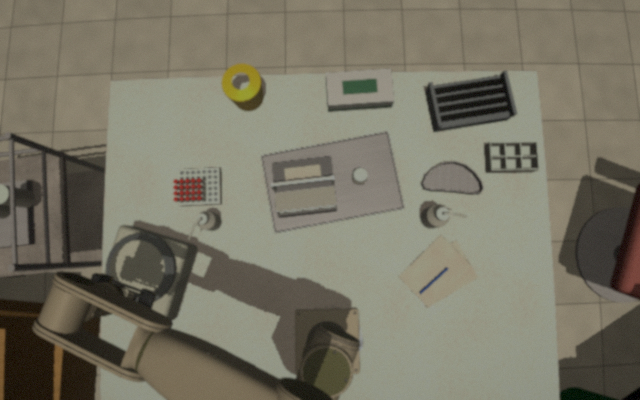

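View pics/side0.png

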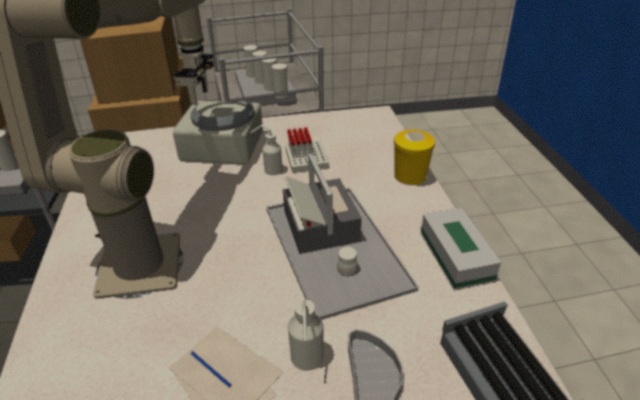

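The top view shows the carrier at about px (305,187), with the bar at row ~183 from column 274 to 336. The raised lid lies below it, towards the robot, at rows 190-215, and the pot is at (360,176). The side view confirms the lid is raised on the robot side, at about px (315,200).

Run:
```python
from h import *
z=np.load("top0.npz");im,d=z["im"],z["d"]
C=cloud("top",d)
print(C[176,360],C[150,370],C[100,300],C[168,300])
roi=np.zeros(d.shape,bool);roi[150:225,262:345]=1
for lo,hi in((.03,.07),(.085,.105),(.105,.16),(.165,.21)):
    m=roi&(C[...,2]>lo)&(C[...,2]<hi);P=C[m];uv=np.argwhere(m)
    if len(P)<5: print(lo,len(P));continue
    r=cv2.minAreaRect((P[:,:2]*1000).astype(np.float32))
    print(lo,hi,len(P),P.min(0).round(3),P.max(0).round(3),np.median(P,0).round(3),r,uv.min(0),uv.max(0))
for c in (285,305,325):
    print(c,[tuple((C[r,c]*1000).astype(int)[[0,2]]) for r in range(155,222,2)])
s=np.load("side0.npz");S=cloud("side",s["d"])
for lo,hi in((.085,.105),(.105,.16),(.165,.22)):
    roi=np.zeros(d.shape,bool);roi[140:260,275:365]=1
    m=roi&(S[...,2]>lo)&(S[...,2]<hi)&(S[...,0]>.4)&(S[...,0]<.75)&(abs(S[...,1]-.05)<.17);P=S[m]
    print('side',len(P),P.min(0).round(3),P.max(0).round(3),np.median(P,0).round(3),cv2.minAreaRect((P[:,:2]*1000).astype(np.float32)))
cv2.imwrite("pics/c1.png",np.hstack([cv2.resize(im[140:235,255:355],(400,380),interpolation=cv2.INTER_CUBIC),cv2.resize(s["im"][150:260,270:370],(400,380),interpolation=cv2.INTER_CUBIC)]))
```

```text
[ 0.55596502 -0.12214012  0.06973281] [ 0.65888841 -0.16506313  0.00773113] [ 0.85211153  0.08175902 -0.00109252] [0.58187415 0.07851957 0.10107271]
0.03 0.07 200 [ 0.425 -0.039  0.03 ] [0.458 0.157 0.07 ] [0.443 0.059 0.055] ((442.84869384765625, 59.811859130859375), (17.331743240356445, 196.63185119628906), 5.678555488586426) [206 279] [217 336]
0.085 0.105 1906 [ 0.427 -0.039  0.085] [0.623 0.173 0.105] [0.559 0.069 0.094] ((524.6975708007812, 66.85443115234375), (181.21214294433594, 199.87367248535156), 5.273981094360352) [156 272] [215 336]
0.105 0.16 891 [ 0.436 -0.038  0.105] [0.526 0.165 0.144] [0.469 0.062 0.122] ((481.2132568359375, 62.791725158691406), (77.31367492675781, 198.44009399414062), 4.8295722007751465) [182 273] [211 336]
0.165 0.21 312 [ 0.507 -0.032  0.167] [0.54  0.167 0.202] [0.524 0.066 0.193] ((523.1541748046875, 66.9028549194336), (16.217458724975586, 200.26048278808594), 5.212457180023193) [175 270] [188 334]
285 [(np.int64(649), np.int64(0)), (np.int64(641), np.int64(2)), (np.int64(632), np.int64(7)), (np.int64(610), np.int64(84)), (np.int64(600), np.int
[... 2867 characters left out ...]
np.int64(441), np.int64(54)), (np.int64(437), np.int64(8)), (np.int64(431), np.int64(3)), (np.int64(424), np.int64(7)), (np.int64(417), np.int64(0)), (np.int64(410), np.int64(6))]
side 1722 [ 0.425 -0.047  0.085] [0.622 0.173 0.105] [0.554 0.046 0.094] ((523.5045166015625, 63.38016128540039), (181.19801330566406, 206.88563537597656), 5.450444221496582)
side 868 [ 0.435 -0.044  0.105] [0.54  0.165 0.16 ] [0.475 0.045 0.123] ((486.9637451171875, 59.78784942626953), (89.52864837646484, 206.08099365234375), 5.296344757080078)
side 327 [ 0.506 -0.037  0.165] [0.54  0.164 0.2  ] [0.523 0.043 0.192] ((523.312744140625, 63.393131256103516), (16.851951599121094, 202.2430877685547), 5.250100612640381)
```

View pics/c1.png

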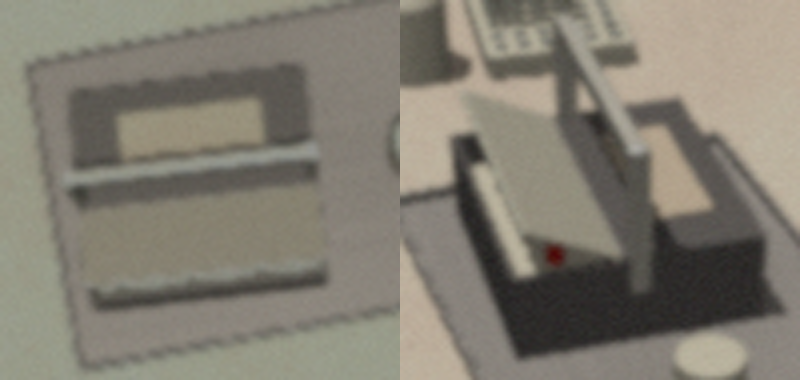

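The carrier centre is about (0.5235, 0.065), its yaw +5.2°, and its top at z ≈ 0.094, which matches the given sizes (181 × 200 mm footprint, bar at 0.194). The lid is raised about 33°, with its edge near x 0.446, z 0.137. I'll press it down with the open fingertips, closing line along the carrier's y, at carrier x ≈ -70 mm. That puts the TCP at (0.454, 0.059).

Request:
send_rows:
  plan:
    - [[-1,0,0,0.4,0],[-1,0,0,0.4,0.1],[-1,0.7,-0.95,0.4,0.4],[-1,0.7,-0.95,0.4,0.4],[-1,0.7,-0.95,0.4,0.4],[-1,0.7,-0.95,0.4,0.4],[-1,0.7,-0.95,0.4,0.4],[-1,0.7,-0.95,0.4,0.4],[-1,0.7,-0.95,0.4,0.4],[-1,0.7,-0.95,0.4,0.4]]

```text
t: 0.93
tool_pos: [0.3323, 0.3774, 0.3154]
orientation: [0.142, -3.138, 0.0]
force: [-0.4, 0.5, 0.2]
opening: 0.0928
gripper_force: 0.0
```

Request:
send_rows:
  plan:
    - [[-1,0.6,-0.95,0,0],[-1,0.6,-0.95,0,0],[-1,0.6,-0.95,0,0],[-1,0.6,-0.95,0,0],[-1,0.6,-0.95,0,0],[-1,0.6,-0.95,0,0],[-1,0.6,-0.95,0,0],[-1,0.6,-0.95,0,0]]

```text
t: 1.6
tool_pos: [0.4514, 0.1891, 0.3152]
orientation: [0.146, -3.137, -0.001]
force: [-0.9, -0.1, 0.6]
opening: 0.0927
gripper_force: 0.0
```

Request:
send_rows:
  plan:
    - [[-1,0.01,-0.65,0,0],[-1,0.01,-0.65,0,0],[-1,0.01,-0.65,0,0],[-1,0.01,-0.65,0,0],[-1,0.01,-0.65,-0.2,0],[-1,0.01,-0.65,-0.4,0],[-1,0.01,-0.65,-0.6,0],[-1,0.01,-0.65,-0.7,0],[-1,0.01,-0.65,-0.7,0],[-1,0.01,-0.65,-0.7,0]]

```text
t: 2.43
tool_pos: [0.4524, 0.0604, 0.175]
orientation: [0.151, -3.135, -0.001]
force: [0.6, -0.2, 0.8]
opening: 0.0929
gripper_force: 0.0
```

Run:
```python
from h import *
im,d=snap("side")
cv2.imwrite("pics/s2.png",cv2.resize(im[60:280,200:440],(720,660))[:600])
```

```text
(no output)
```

View pics/s2.png

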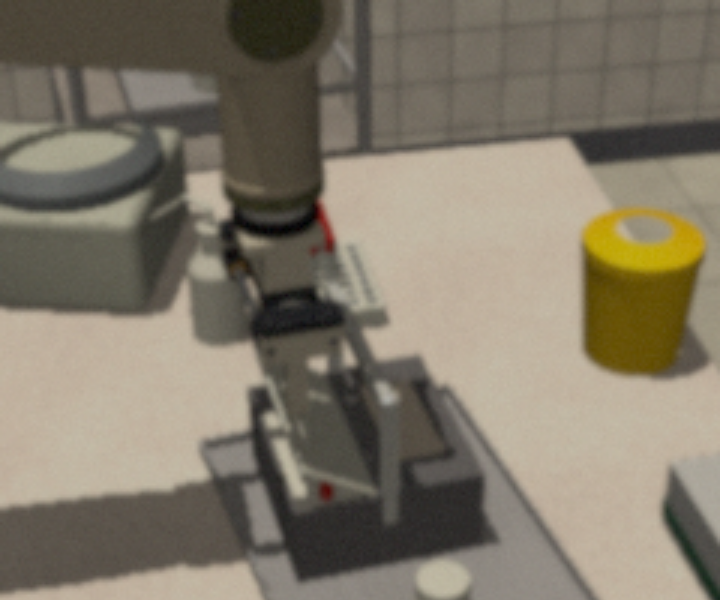

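The fingers hang above the lid near its free edge (crop px ~(280,400)), and the bar at (375,370) is clear of the gripper body. I'll press down now.

Request:
send_rows:
  plan:
    - [[-1,0,0,-0.05,0],[-1,0,0,-0.1,0],[-1,0,0,-0.14,0],[-1,0,0,-0.18,0],[-1,0,0,-0.22,0],[-1,0,0,-0.25,0],[-1,0,0,-0.28,0],[-1,0,0,-0.29,0],[-1,0,0,-0.3,0],[-1,0,0,-0.3,0]]

```text
t: 3.32
tool_pos: [0.4533, 0.0586, 0.1153]
orientation: [0.148, -3.138, -0.0]
force: [-0.2, -0.4, 0.7]
opening: 0.0931
gripper_force: 0.0
```

Request:
send_rows:
  plan:
    - [[-1,0,0,-0.005,0],[-1,0,0,-0.01,0],[-1,0,0,-0.015,0],[-1,0,0,-0.02,0],[-1,0,0,-0.02,0]]

```text
t: 3.73
tool_pos: [0.4535, 0.0586, 0.1116]
orientation: [-0.148, 3.138, -0.0]
force: [-0.9, 0.8, 0.2]
opening: 0.0927
gripper_force: 0.0
```

Request:
send_rows:
  plan:
    - [[-1,0,0,-0.004,0],[-1,0,0,-0.007,0],[-1,0,0,-0.01,0],[-1,0,0,-0.01,0]]

```text
t: 4.07
tool_pos: [0.4536, 0.0587, 0.1111]
orientation: [-0.148, 3.138, -0.0]
force: [-6.7, -0.6, 13.5]
opening: 0.0932
gripper_force: 6.7
```

Contact at the shut height (fingertips at 0.094, 13 N), so the lid is down. I'll rise, turn 90° and look again.

Request:
send_rows:
  plan:
    - [[-1,0,0,0.1,0],[-1,0,0,0.3,0],[-1,0,0,0.5,0],[-1,0,0,0.7,0],[-1,0,0,0.9,0],[-1,-0.5,0,1,-0.1],[-1,-0.5,0,1,-0.2],[-1,-0.5,0,1,-1],[-1,-0.5,0,1,-1],[-1,-0.5,0,1,-1],[-1,-0.5,0,1,-1],[-1,-0.5,0,1,-1],[-1,-0.5,0,1,-1],[-1,-0.5,0,1,-1],[-1,-0.5,0,1,-1],[-1,-0.5,0,1,-1],[-1,-0.5,0,1,-1]]

```text
t: 5.48
tool_pos: [0.3534, 0.0586, 0.3096]
orientation: [1.437, 2.794, -0.0]
force: [0.1, 0.4, -0.4]
opening: 0.0927
gripper_force: 0.0
```

Request:
send_rows:
  plan:
    - [[-1,0,0,0,-0.5],[-1,0,0,0,-0.5],[-1,0,0,0,-0.5],[-1,0,0,0,-0.5],[-1,0,0,0,-0.5],[-1,0,0,0,-0.5]]

```text
t: 5.98
tool_pos: [0.3535, 0.0587, 0.3096]
orientation: [-2.111, -2.327, -0.0]
force: [0.9, -0.3, -0.8]
opening: 0.093
gripper_force: 0.0
```

Run:
```python
from h import *
for n,r in(("top",(150,225,255,345)),("side",(140,260,275,365))):
    im,d=snap(n);C=cloud(n,d);roi=np.zeros(d.shape,bool);roi[r[0]:r[1],r[2]:r[3]]=1
    if n=="side": S=im
    for lo,hi in((.08,.105),(.108,.16),(.165,.21)):
        m=roi&(C[...,2]>lo)&(C[...,2]<hi)&(C[...,0]>.4)&(C[...,0]<.7);P=C[m]
        if len(P)>4: print(n,lo,len(P),np.median(P,0).round(3),cv2.minAreaRect((P[:,:2]*1000).astype(np.float32)))
    if n=="side":
        m=roi&(C[...,0]>.43)&(C[...,0]<.5)&(C[...,1]>-.02)&(C[...,1]<.13)&(C[...,2]>.05);P=C[m]
        print(np.linalg.lstsq(np.c_[P,np.ones(len(P))][:,[0,1,3]],P[:,2],rcond=None)[0])
cv2.imwrite("pics/s3.png",cv2.resize(S[80:260,220:420],(660,594)))
print(telemetry.read_state())
```

```text
top 0.08 2284 [0.546 0.056 0.094] ((522.8721923828125, 66.74555969238281), (184.68492126464844, 200.5199432373047), 5.339138031005859)
top 0.108 15 [0.515 0.158 0.136] ((544.0296630859375, 67.990234375), (55.5628662109375, 197.42384338378906), 5.361105442047119)
top 0.165 310 [0.523 0.067 0.193] ((524.25537109375, 66.9930419921875), (16.12576675415039, 200.01400756835938), 5.4097795486450195)
side 0.08 2908 [0.512 0.05  0.094] ((507.66943359375, 204.72715759277344), (185.21951293945312, 492.8792724609375), 5.681539058685303)
side 0.108 162 [ 0.526 -0.032  0.134] ((522.9242553710938, 63.02668762207031), (17.047861099243164, 204.14381408691406), 5.106529235839844)
side 0.165 330 [0.523 0.044 0.192] ((523.182373046875, 63.24593734741211), (15.665105819702148, 204.1624298095703), 5.591263771057129)
[0.12358442 0.01586651 0.03405725]
{'t': 6.0833, 'q': array([ 2.10001294e-02, -5.74584203e-01,  1.95876318e+00, -1.63337234e-06,
        1.75748149e+00, -7.77624430e-02]), 'dq': array([-0.00182359, -0.00058715, -0.00016893,  0.00056818, -0.00037842,
        0.01140167]), 'joint_torque': array([-8.05806690e-05, -2.14254016e+01, -4.96925819e+01,  7.58990133e-02,
        2.02144944e-02,  1.38767282e-01]), 'tool_pos': array([0.35344223, 0.05863414, 0.30961749]), 'orientation': array([-2.10904845e+00, -2.32835053e+00,  7.49916733e-05]), 'force': array([-0.98786201, -0.6998479 ,  0.07670301]), 'wrist_torque': array([-0.09150841,  0.08986911, -0.00260847]), 'gripper_force': 0.0, 'opening': 0.09304321358261712}
```

View pics/s3.png

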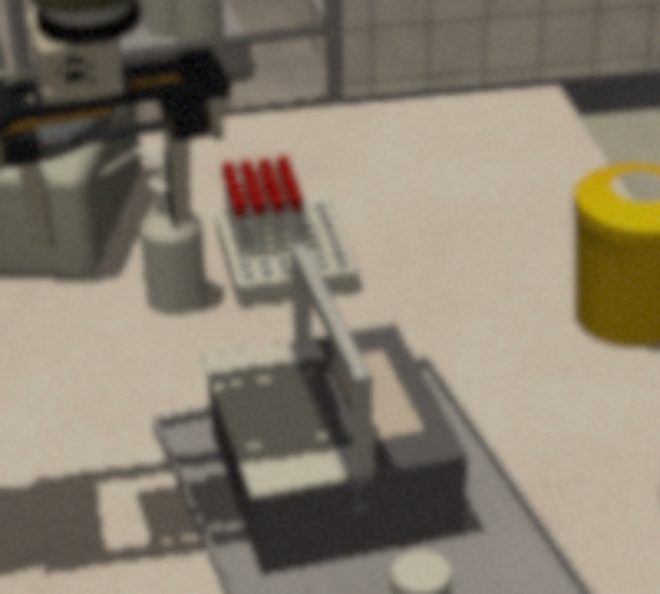

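The side crop shows the lid lying flat on the box (px ~(290,420), in the gripper's shadow), with the bar from (300,255) to (365,375). I'll check the lid height as a function of carrier x.

Run:
```python
from h import *
a=np.radians(5.3)
for n in("top","side"):
    im,d=snap(n);C=cloud(n,d);X=C[...,0]-.5235;Y=C[...,1]-.065
    lx=X*np.cos(a)+Y*np.sin(a);ly=-X*np.sin(a)+Y*np.cos(a)
    for x0 in(-92,-84,-76,-66,-56,-46,-36,-26,30,50,70):
        m=(abs(lx*1000-x0)<4)&(abs(ly)<.085)&(C[...,2]>.03)&(C[...,2]<.15)
        print(n,x0,m.sum(),(1000*np.percentile(C[m][:,2],[20,50,80])).round(1) if m.sum() else'')
```

```text
top -92 15 [39.3 93.1 96.4]
top -84 17 [92.1 92.6 97.6]
top -76 20 [91.4 93.8 96.3]
top -66 21 [92.1 92.8 95.4]
top -56 52 [91.9 93.9 96. ]
top -46 56 [91.8 94.1 97.3]
top -36 81 [91.4 94.5 96.6]
top -26 124 [91.9 93.8 96.5]
top 30 118 [92.3 94.6 96.9]
top 50 120 [91.7 94.5 96.8]
top 70 117 [91.5 93.8 96.7]
side -92 207 [44.7 66.6 94.2]
side -84 107 [92.5 94.1 95.6]
side -76 104 [92.8 94.2 95.5]
side -66 104 [92.8 94.  95.7]
side -56 101 [92.2 94.2 95.3]
side -46 106 [93.  94.1 95.3]
side -36 111 [92.8 94.2 95.7]
side -26 102 [92.8 94.1 95.3]
side 30 35 [93.4 94.3 96.5]
side 50 100 [93.  94.7 96.3]
side 70 101 [92.7 94.  95. ]
```

The lid is flat at 94 mm throughout, so it is shut. Next I move over the bar, lower and grip.

Request:
send_rows:
  plan:
    - [[-1,0.2,0.03,0,0],[-1,0.4,0.03,0,0],[-1,0.6,0.03,0,0],[-1,0.8,0.03,0,0],[-1,0.85,0.03,0,0],[-1,0.85,0.03,0,0],[-1,0.85,0.03,-0.1,0],[-1,0.85,0.03,-0.2,0],[-1,0.85,0.03,-0.3,0],[-1,0.85,0.03,-0.4,0],[-1,0.85,0.03,-0.5,0],[-1,0.85,0.03,-0.57,0],[-1,0.85,0.03,-0.62,0],[-1,0.85,0.03,-0.64,0],[-1,0.85,0.03,-0.64,0]]

```text
t: 7.43
tool_pos: [0.5227, 0.0647, 0.1812]
orientation: [-2.113, -2.324, 0.001]
force: [0.1, 0.6, -0.0]
opening: 0.0931
gripper_force: 0.0
```

Request:
send_rows:
  plan:
    - [[0.3,0,0,0,0],[0.5,0,0,0,0],[0.7,0,0,0,0],[1,0,0,0,0],[1,0,0,0,0],[1,0,0,0,0],[1,0,0,0,0],[1,0,0,0,0],[1,0,0,0,0],[1,0,0,0,0],[1,0,0,0,0],[1,0,0,0,0]]
  force: 55

```text
t: 8.43
tool_pos: [0.5234, 0.0646, 0.1816]
orientation: [-2.115, -2.323, 0.0]
force: [-0.5, 0.2, -0.6]
opening: 0.0175
gripper_force: 0.0
```

Request:
send_rows:
  plan:
    - [[1,0,0,0,0],[1,0,0,0,0],[1,0,0,0,0],[1,0,0,0,0]]

```text
t: 8.77
tool_pos: [0.5237, 0.0646, 0.1816]
orientation: [2.114, 2.323, 0.001]
force: [3.0, -0.1, -1.1]
opening: 0.0117
gripper_force: 55.0
```

The bar is gripped (11.7 mm, 55 N). I'll lift smoothly by 0.096 m.

Request:
send_rows:
  plan:
    - [[1,0,0,0.01,0],[1,0,0,0.03,0],[1,0,0,0.06,0],[1,0,0,0.1,0],[1,0,0,0.14,0],[1,0,0,0.18,0],[1,0,0,0.22,0],[1,0,0,0.26,0],[1,0,0,0.3,0],[1,0,0,0.34,0],[1,0,0,0.38,0],[1,0,0,0.42,0],[1,0,0,0.45,0],[1,0,0,0.47,0],[1,0,0,0.48,0],[1,0,0,0.48,0],[1,0,0,0.48,0],[1,0,0,0.48,0],[1,0,0,0.48,0],[1,0,0,0.48,0]]

```text
t: 10.43
tool_pos: [0.5233, 0.0646, 0.2772]
orientation: [-2.114, -2.323, 0.001]
force: [-0.7, 0.1, -7.4]
opening: 0.0118
gripper_force: 55.0
```

Run:
```python
from h import *
a=np.radians(5.3)
im,d=snap("side");C=cloud("side",d);X=C[...,0]-.5235;Y=C[...,1]-.065
lx=X*np.cos(a)+Y*np.sin(a);ly=-X*np.sin(a)+Y*np.cos(a)
ok=(C[...,2]>.175)&(C[...,2]<.205)&(abs(ly)<.085)
for nm,m in(("lid",ok&(lx>-.085)&(lx<-.03)),("top",ok&(lx>.02)&(lx<.08)),("all",ok&(abs(lx)<.085))):
    A=np.c_[lx[m],ly[m],np.ones(m.sum())];print(nm,m.sum(),np.linalg.lstsq(A,C[m][:,2],rcond=None)[0].round(4),np.median(C[m][:,2]).round(4))
m=(abs(lx)<.08)&(ly<-.09)&(ly>-.115)&(C[...,2]>.05);print("front face z min",np.percentile(C[m][:,2],[0,2,5]).round(3))
cv2.imwrite("pics/s4.png",cv2.resize(im[60:280,200:440],(640,587)))
s=telemetry.read_state();print(s["tool_pos"],s["force"],s["wrist_torque"],s["gripper_force"],s["opening"])
```

```text
lid 729 [0.0047 0.0027 0.1901] 0.1897
top 597 [-0.0058  0.0006  0.1907] 0.1904
all 1931 [0.0037 0.0007 0.1901] 0.19
front face z min [0.097 0.102 0.106]
[0.52329737 0.0646415  0.27726049] [-0.22346111  0.28067728 -6.76982711] [-0.04923258  0.03856126  0.0512335 ] 54.99658763408661 0.011623868640961838
```

View pics/s4.png

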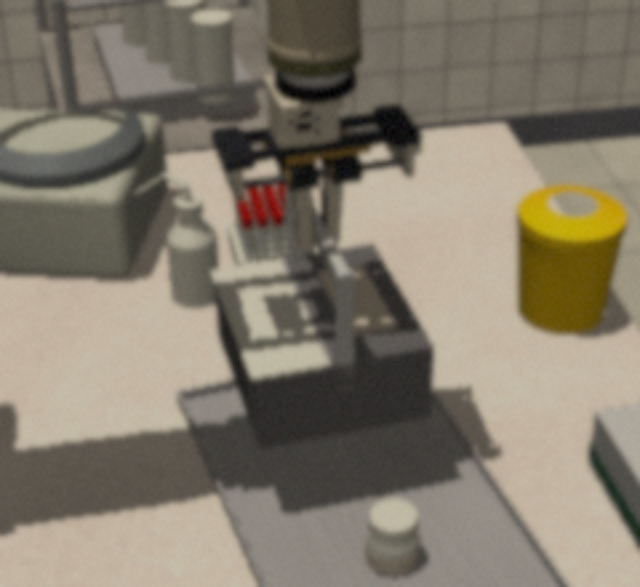

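The carrier hangs in the gripper with its lid shut and level to within 0.3° (crop px ~(325,350)). Its top is at 0.190 m, so the underside is at 0.100 m, and the pot still stands in the tray at (393,535). I'll settle for half a second and hand in.

Request:
send_rows:
  plan:
    - [[1,0,0,0,0],[1,0,0,0,0],[1,0,0,0,0],[1,0,0,0,0],[1,0,0,0,0],[1,0,0,0,0]]

```text
t: 10.98
tool_pos: [0.5235, 0.0646, 0.2777]
orientation: [2.115, 2.323, 0.0]
force: [-0.2, -0.6, -7.0]
opening: 0.0116
gripper_force: 55.0
```

```bash
python3 -c "
from plant import order;print(order.close_job())"
```

```text
the job is handed in; nothing more can be done
None
```

Job handed in at about 11 s: the lid is shut, and the gripper holds the carrier by its handle over the tray, level and still, with its underside about 10 cm above the bench.

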